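# Snap the red heater tip into its storage nest

## Robot

A 6-joint arm with a two-finger parallel gripper is mounted at the origin on a cart in front of the work surface, level with it; the furniture and walls round the work are solid. World frame = base frame: x ahead of the robot, y to its left, z up, the work surface at z = 0. Lengths are in mm, angles in degrees, forces in N, time in s.
With the tool pointing down it reaches from about 350 to 850 mm from the base axis. Payload 8.1 kg.
Tool frame: the origin (TCP) lies midway between the tips of the shut fingers; the grasp point (between the pads) lies 19 mm behind it; z points along the fingers, y is the line along which they close (so a half turn about z gives the same grasp; the last joint's range is limited). The gripper opens to 85 mm and grips with 20 to 120 N. Pads are 22 mm wide; open, the fingers measure 114 mm over their backs; the gripper's body (76 mm by 85 mm) begins 54 mm behind the grasp point. The pads swing forward as they close: fully open they stand 13 mm farther back than shut.
Start: joints at [-74.278, 7.471, 85.268, -0, 87.261, -4.893], TCP at [211.272, -561.578, 231.292] pointing down, gripper open.
Joint ranges: [-169.43, 169.43], [-51.17, 129.36], [1.28, 143.12], [-76.62, 256.62], [0, 156.53], [-152.29, 152.29]. Speed limits (degrees/s): [136.94, 136.94, 159.86, 180, 180, 180].

## Interface

Orientations are given as [roll, pitch, yaw] about the fixed x, y, z axes, in that order (R = Rz(yaw) Ry(pitch) Rx(roll)).
In Python, from bench import r, optics, workorder gives the robot as it stands.
- The arm moves only by the tool move_tool, called after ">>>" as a command line: name --argument value ..., lists and objects as JSON in quotes. Schema: {"type":"object","properties":{"motion":{"type":"object","properties":{"plan":{"type":"array","items":{"type":"array","items":{"type":"number"},"minItems":7,"maxItems":7},"minItems":1,"maxItems":8}},"additionalProperties":false,"required":["plan"]},"clamp_n":{"type":"number"},"only":{"type":"string"},"quiet":{"type":"boolean"},"lines":{"type":"string"}},"required":["motion"],"additionalProperties":false}. motion is an object whose key "plan" holds a list of rows, 1 to 8 of them, each of 7 numbers: a rotation vector rx, ry, rz in parts of the range, where 1.0 means 45 degrees, then dx, dy, dz in parts of the range, where 1.0 means 1000 mm, then the finger opening in mm; each row is the pose to reach, as a shift and turn from the pose commanded when the call began, along the tool's axes at that moment; what a row does not reach only later rows make up. A row lasts 1/8 s, in which the tool goes at most 62.5 mm and 10.7 degrees, less where a joint would pass 70% of its speed; a pose out of reach is approached as far as the arm can. The fingers move at their own pace and stop on an object; clamp_n is the grip in N (left out, the last holds). Time passes only in rows, so rows that do not move let the fingers close. The tool returns the time, the measured TCP pose, the force, the opening and the grip force at its end. only (a regular expression) keeps the lines of the reply that match it, lines (a string "A,B") keeps lines A to B, and quiet returns only ok. No shift or turn number may pass 1 either way. Input that does not fit is refused with a message, and nothing moves.
- r.sense(): the state, without advancing time (a new reading comes with each control period).
- optics.snapshot(name): name is "scene" or "top" or "wrist"; returns a dict with "pixels" (420x560x3 uint8, blue, green, red), "fx", "fy", "cx", "cy" (pixels), "pose" (4x4, takes a point from camera to world coordinates). Camera axes: x right, y up, looking along -z (the intrinsics and any distortion apply to the point x, -y, -z); pixel columns grow to the right and rows downward; lengths in mm; the calibration is good to about 2 mm. The wrist camera is an equidistant fisheye: a pixel r from the principal point sees the ray r / f radians off the axis. A picture is of the moment at which its call begins. There is no depth.
- workorder.hand_in(): hands the job in; it is judged then, once.
The state is a dict: "time": time; "joint_pos": joint angles; "qd": joint speeds; "joint_efforts": joint torques, N m; "tool_pos": TCP position; "tcp_rot": TCP orientation; "ft_force": force on the tool from outside, world axes, zero at the start; "wrist_torque": the same for the moment, N m; "finger_gap": finger opening in mm; "grip_force": force on a finger pad.
Only numpy, scipy, OpenCV 4.12 (cv2) and the standard library are available. Lean on these libraries where they do the work, as an engineer would, in place of code of your own. Each camera call takes 0.05 s, during which the arm holds its last target. There are 200 camera calls.

## Task

Put the heater tip with the red shoe and collar back into its own storage nest, the one with the red label plate: press it straight down until it snaps under both clips, then keep pressing it down firmly with about 10 N, and finish while you are still holding it pressed into the seat. Leave the blue and the yellow tip where they are.

Things in the scene. Friction and masses are not known exactly. Their poses are not given: they have to be found in the camera images.
- tip_red: Heater tip standing on a red plastic carrier shoe, about 0.12 kg, 50 mm high. Origin: centre of the shoe's underside, +z up, y lengthwise. Shoe 34 x 58 mm (x, y), 10 mm high, with a round snap bead on each end face (out to y = +-32.5 mm, 5 mm above the underside). Above it a black block, a thin red collar plate, a tan block 24 x 52 mm (z 28 to 40 mm) and a steel blade 8 x 44 mm (z 40 to 50 mm).
- tip_red_grip (a point): Where to grip tip_red: middle of its black block, 19 mm above the underside. The block is 30 mm wide in x, 60 mm in y, and spans z 10 to 28 mm; grip it across x from above, fingertips above the shoe, which sticks out 2 mm each side at z 10 mm. Same axes as tip_red. Either way round (half a turn) fits the nest.
- nest_red: Storage nest fixed to the bench, red label plate on its front (-x) edge. Origin on the bench under the middle of the seat, +z up, y lengthwise. Aluminium base plate 64 x 96 x 8 mm. Two side rails along y guide the shoe in x, 1.3 mm to spare each side, sloping outward at the top to take 2 mm more; rail tops 18 mm above the bench. A black clip at each end.
- nest_red_seat (a point): Middle of nest_red's seat, on top of the base plate, 8 mm above the bench, axes as nest_red. A seated tip has its body origin here and its y along the nest's y (either way).
- nest_red_nose (a point): Inner nose of nest_red's +y clip, 30.2 mm from the middle and 16.8 mm above the bench (the -y clip mirrors it). The clip slopes outward above it, to 36 mm and 29 mm high. The shoe's beads touch the slopes about 8 mm above the seat; the force rises to 6 to 11 N, drops suddenly about 4 mm above the seat, then the shoe is free down to the seat. A snapped tip cannot be pulled out.
- nest_red_clip_left (a joint): sprung snap clip of nest_red at its +y end, rad: 0 = upright (closed), grows as it is pushed outward; about 0.18 while a shoe's bead passes its nose, then it springs back to 0 as the bead snaps under it.
- nest_red_clip_right (a joint): sprung snap clip of nest_red at its -y end, rad: 0 = upright (closed), grows as it is pushed outward; about 0.18 while a shoe's bead passes its nose, then it springs back to 0 as the bead snaps under it.
- nest_blue: storage nest fixed to the bench with a blue label plate on its front (-x) edge. Base plate 64 x 96 x 8 mm; origin on the bench under the middle of the seat, +z up, y along its length, a clip at each end (y = +-30 mm). Same shape as nest_red. It holds tip_blue.
- nest_yellow: storage nest fixed to the bench with a yellow label plate on its front (-x) edge. Base plate 64 x 96 x 8 mm; origin on the bench under the middle of the seat, +z up, y along its length, a clip at each end (y = +-30 mm). Same shape as nest_red. Empty, and stays so.
- tip_blue: heater tip on a blue carrier shoe with a blue collar plate, same make and size as tip_red. Already snapped into nest_blue; leave it.
- tip_yellow: heater tip on a yellow carrier shoe with a yellow collar plate, same make and size as tip_red. Stands loose on the bench; leave it there.
Mind the look-alikes: they are no part of the job. Leave any pink or turquoise look-alike of the tip_red alone.

How it is judged (in metres and radians):
On the way, in this order (a step that is already met when the one before it is completed fails the run):
1. the red tip is lifted off the bench (height (world z) of tip_red above 0.03 m), for 0.1 s.
2. the red tip is snapped home under both clips of the red nest (z of tip_red in the frame of nest_red below 0.0098 m and horizontal distance between tip_red and nest_red below 0.004 m and angle between the y axis of tip_red and the y axis of nest_red, either way round below 0.1 rad and angle between tip_red's own z axis and vertical below 0.07 rad and value of joint each of nest_red_clip_left, nest_red_clip_right below 0.05 rad), for 0.2 s.
At the end, for the whole second after the job is handed in: The red tip is fully home in the red nest (within 1.8 mm of the seat and 4 mm sideways, lengthwise within 0.1 rad, upright), both clips have sprung back (below 0.05 rad), and the gripper is still pressing it: more than 4 N between tip and nest, fingers touching the tip (all of step 2 and contact force between tip_red and nest_red above 4 N and contact force between the fingers and tip_red above 2 N); the arm keeps its last pose, push and grip.
It fails at once if the blue tip is disturbed (distance of tip_blue from where it was at the start of the episode above 0.015 m).
It fails at once if the yellow tip is disturbed (distance of tip_yellow from where it was at the start of the episode above 0.03 m).
It also fails if it takes over 45 s, if anything falls off the work surface, if the arm or the gripper's body presses on something with over 40 N, if the wrist force passes 120 N, or if a joint passes its speed limit or range.

## Working session

There is one attempt and no reset: what is moved stays moved. The work goes in short steps, Python scripts to look and compute and a tool call to move; the robot and the scene stay as the last step left them, time stands still between calls to the robot, and variables do not carry over. Pictures are saved under pics/ and viewed, at most 10 in all, crops included, and the job is handed in when it is done.

```bash
mkdir -p pics; ls; python3 - <<'E'
from bench import r, optics, workorder
import cv2, numpy as np
for n in ("scene","top"):
    s=optics.snapshot(n); cv2.imwrite(f"pics/{n}0.png",s["pixels"])
    print(n,s["fx"],s["fy"],s["cx"],s["cy"],[k for k in s]); print(np.round(s["pose"],3).tolist())
s=r.sense(); print(s)
E
```

```text
pics
scene 522.2609223404367 522.2609223404367 276.6196883916313 206.59760799986054 ['pixels', 'fx', 'fy', 'cx', 'cy', 'pose']
[[0.187, -0.703, 0.686, 1155.809], [0.982, 0.146, -0.118, -97.567], [-0.018, 0.696, 0.718, 765.083], [0.0, 0.0, 0.0, 1.0]]
top 408.21472481740875 408.21472481740875 279.33000399341523 208.49905215926006 ['pixels', 'fx', 'fy', 'cx', 'cy', 'pose']
[[-0.027, 0.983, -0.179, 317.587], [-0.999, -0.023, 0.027, 38.959], [0.022, 0.18, 0.983, 871.984], [0.0, 0.0, 0.0, 1.0]]
{'time': 0.1, 'joint_pos': array([-7.42781884e+01,  7.51011466e+00,  8.53247748e+01,  1.07987607e-03,
        8.72649078e+01, -4.89355629e+00]), 'qd': array([ 0.02964312, -0.00499131, -0.18970184, -0.00872536,  0.02082426,
        0.02067535]), 'joint_efforts': array([ 2.58520071e-03, -5.70951533e+01, -5.01942158e+01, -9.90558351e-05,
        8.18418892e-03,  2.89699426e-05]), 'tool_pos': array([ 211.13495763, -561.06204914,  230.3396867 ]), 'tcp_rot': array([-1.79900659e+02, -9.58781073e-03,  2.06153071e+01]), 'ft_force': array([-0.48925015, -0.1815937 ,  0.7775037 ]), 'wrist_torque': array([ 0.03632335,  0.00256272, -0.01582166]), 'grip_force': 0.0, 'finger_gap': 85.8723546648262}
```

View pics/scene0.png

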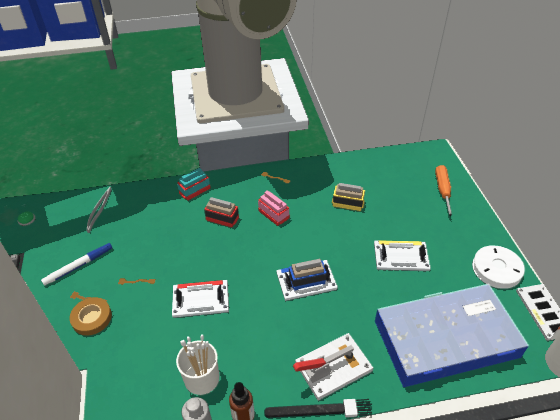

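View pics/top0.png

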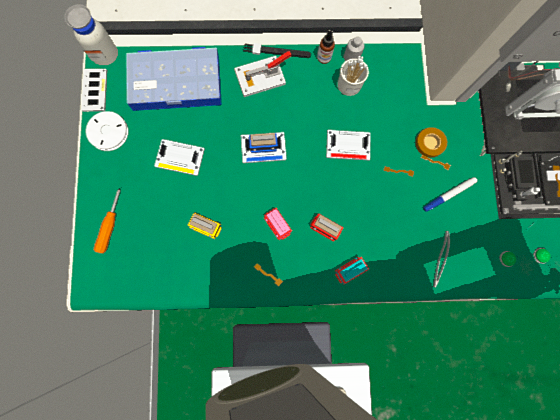

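The scene view shows the red tip at (222,212), the pink look-alike at (274,207), the turquoise one at (194,184) and yellow at (349,197). The empty red-label nest is at (200,297), the blue nest holding its tip at (307,278), and the empty yellow nest at (402,255). In the top view, red is at (326,226), pink (277,223), turquoise (352,270), yellow (205,225), and the red nest is at (348,145).

Things that could be taken for tip_red (scene px): red (222,212), pink (274,207), turquoise with a reddish part (194,184). I choose (222,212) and will check it in a close crop.

```bash
cat > h.py <<'E'
import cv2, numpy as np
from bench import r, optics, workorder
def ray(s,uv):
    uv=np.asarray(uv,float); x=(uv[0]-s["cx"])/s["fx"]; y=(uv[1]-s["cy"])/s["fy"]
    P=np.array(s["pose"]); d=P[:3,:3]@np.array([x,-y,-1.]); return P[:3,3],d/np.linalg.norm(d)
def fray(s,uv):
    d=np.array([uv[0]-s["cx"],uv[1]-s["cy"]],float); rr=np.hypot(*d); t=rr/s["fx"]; d=d/max(rr,1e-9)
    P=np.array(s["pose"]); v=P[:3,:3]@np.array([np.sin(t)*d[0],-np.sin(t)*d[1],-np.cos(t)]); return P[:3,3],v
def plane(od,z): o,d=od; return o+d*(z-o[2])/d[2]
def tri(*rs):
    A=np.zeros((3,3));b=np.zeros(3)
    for o,d in rs: M=np.eye(3)-np.outer(d,d); A+=M;b+=M@o
    p=np.linalg.solve(A,b); return p,[round(float(np.linalg.norm((np.eye(3)-np.outer(d,d))@(p-o))),2) for o,d in rs]
def rects(mask,amin):
    cs,_=cv2.findContours(mask.astype(np.uint8),cv2.RETR_EXTERNAL,cv2.CHAIN_APPROX_NONE)
    return [(cv2.contourArea(c),cv2.minAreaRect(c),c) for c in cs if cv2.contourArea(c)>=amin]
E
python3 - <<'E'
from h import *
S={n:optics.snapshot(n) for n in("scene","top")}
roi={"scene":[(150,165,150,70),(160,270,80,55)],"top":[(255,200,120,90),(318,120,60,50)]}
tiles=[]
for n in S:
    im=S[n]["pixels"]; hsv=cv2.cvtColor(im,cv2.COLOR_BGR2HSV)
    for x,y,w,h in roi[n]:
        tiles.append(cv2.resize(im[y:y+h,x:x+w],(400,300),interpolation=cv2.INTER_CUBIC))
        c=hsv[y:y+h,x:x+w]; m=((c[...,0]<8)|(c[...,0]>172))&(c[...,1]>150)&(c[...,2]>60)
        for a,q,_ in rects(m,5): print(n,"red",a,np.round(np.array(q[0])+[x,y],1),np.round(q[1],1),round(q[2],1))
        m=(c[...,1]<50)&(c[...,2]>150)
        for a,q,_ in rects(m,40): print(n,"white",a,np.round(cv2.boxPoints(q)+[x,y],1).tolist())
        m=(c[...,0]<22)&(c[...,0]>3)&(c[...,1]<130)&(c[...,1]>30)&(c[...,2]>90)
        for a,q,_ in rects(m,20): print(n,"tan",a,np.round(np.array(q[0])+[x,y],1),np.round(q[1],1),round(q[2],1))
cv2.imwrite("pics/crops.png",np.vstack([np.hstack(tiles[:2]),np.hstack(tiles[2:])]))
E
```

```text
scene red 85.5 [222.1 221.4] [ 9.8 32.1] 88.2
scene red 72.0 [272.2 217.7] [30.6 11.6] 15.4
scene red 41.0 [221.1 211.4] [ 9.9 32. ] 88.0
scene red 36.5 [272.2 207.9] [30.4 10.4] 15.9
scene red 78.5 [194.8 192.7] [ 9.7 31. ] 78.3
scene red 20.0 [193.3 183.2] [ 8.5 29.8] 78.3
scene tan 148.5 [220.  208.1] [28.1 11.1] 2.6
scene red 79.5 [199.9 283.9] [ 3.9 44.3] 84.8
scene white 1217.5 [[169.4, 284.7], [226.3, 279.7], [229.0, 310.8], [172.1, 315.8]]
top red 49.0 [351.5 269.4] [15.9 29. ] 59.0
top red 144.5 [325.7 227.3] [30.1 16.6] 29.5
top red 108.0 [277.2 223.9] [30.6 16. ] 55.7
top white 55.5 [[318.6, 220.8], [320.3, 217.7], [338.6, 228.2], [336.9, 231.2]]
top tan 127.5 [327.7 225.2] [24.9 11.8] 29.7
top red 85.5 [348.  155.4] [34.3  3.7] 3.8
top white 937.5 [[325.5, 156.9], [327.0, 129.6], [370.5, 132.0], [369.0, 159.3]]
```

View pics/crops.png

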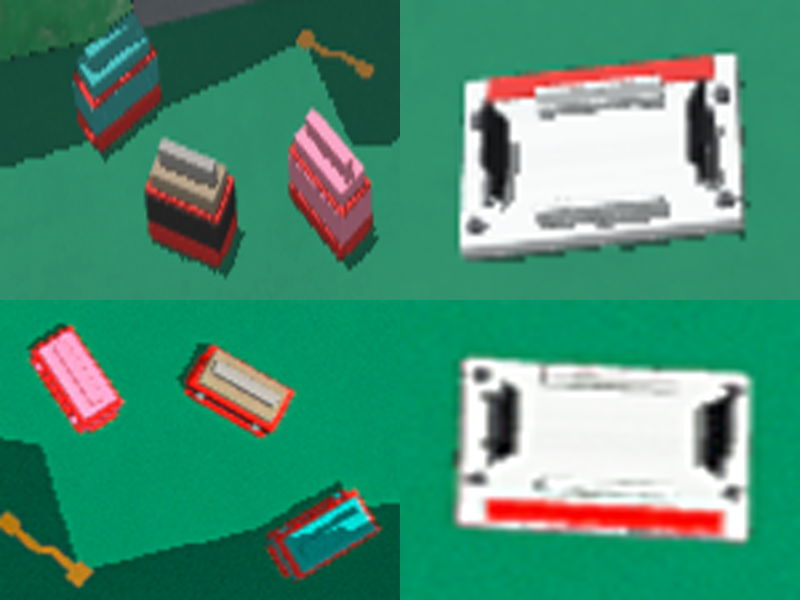

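The crop confirms it: the tip at scene (222,212) has a red shoe, black block, red collar and tan top. The pink and turquoise ones are coloured all over. The nest at top (348,145) is empty, with its red plate at (348,155) and clips at both ends.

```bash
python3 - <<'E'
from h import *
S={n:optics.snapshot(n) for n in("scene","top")}
s,t=S["scene"],S["top"]
# blade top centre
B={}
for n,(x,y,w,h) in {"scene":(202,196,40,18),"top":(312,212,34,24)}.items():
    c=cv2.cvtColor(S[n]["pixels"],cv2.COLOR_BGR2HSV)[y:y+h,x:x+w]
    m=(c[...,1]<45)&(c[...,2]>110)
    a,q,k=max(rects(m,5),key=lambda v:v[0]); B[n]=cv2.boxPoints(q)+[x,y]; print(n,a,np.round(q[0],1)+[x,y],np.round(q[1],1),B[n].round(1).tolist())
print("blade",tri(ray(s,B["scene"].mean(0)),ray(t,B["top"].mean(0))))
q=[plane(ray(t,p),50)[:2] for p in B["top"]]; print(np.round(q,1).tolist(),np.mean(q,0))
q=[plane(ray(s,p),50)[:2] for p in B["scene"]]; print(np.round(q,1).tolist(),np.mean(q,0))
# nest: plate outline
N={}
for n,(x,y,w,h) in {"scene":(160,270,80,55),"top":(318,120,60,50)}.items():
    c=cv2.cvtColor(S[n]["pixels"],cv2.COLOR_BGR2HSV)[y:y+h,x:x+w]
    m=((c[...,0]<35)|(c[...,0]>95)|(c[...,1]<60)).astype(np.uint8)
    a,q,k=max(rects(m,100),key=lambda v:v[0]); N[n]=cv2.boxPoints(q)+[x,y]
    m=((c[...,0]<8)|(c[...,0]>172))&(c[...,1]>150)&(c[...,2]>60)
    red=max(rects(m,5),key=lambda v:v[0])[1]; N[n+"r"]=np.array(red[0])+[x,y]
    P=np.array([plane(ray(S[n],p),8)[:2] for p in N[n]]); print(n,"plate",P.round(1).tolist(),P.mean(0),np.linalg.norm(P-np.roll(P,1,0),axis=1).round(1))
    print("red",plane(ray(S[n],N[n+"r"]),9).round(1))
print("redtri",tri(ray(s,N["scener"]),ray(t,N["topr"])))
print(r.sense()["tool_pos"])
E
```

```text
scene 43.0 [219.9 200.8] [20.6  3.1] [[209.6, 199.6], [210.4, 196.6], [230.3, 202.1], [229.4, 205.0]]
top 68.0 [328.2 224.6] [21.6  4.1] [[317.8, 221.0], [319.9, 217.5], [338.6, 228.2], [336.6, 231.8]]
blade (array([431.84126949, -83.63143315,  46.90529718]), [0.98, 0.98])
[[439.4, -61.3], [446.6, -65.8], [423.7, -103.0], [416.5, -98.5]] [431.55803695 -82.16622151]
[[427.2, -104.0], [419.4, -101.6], [442.1, -65.4], [449.7, -68.0]] [434.62705929 -84.74054619]
scene plate [[582.1, -196.0], [590.6, -94.3], [659.1, -97.3], [650.6, -193.9]] [ 620.60559256 -145.38985016] [ 68.5 102.1  68.5  97. ]
red [ 592.5 -141.9    9. ]
top plate [[587.4, -89.5], [651.9, -96.2], [644.1, -193.8], [579.5, -185.7]] [ 615.73055934 -141.28876941] [96.6 64.9 97.9 65. ]
red [ 590.4 -139.6    9. ]
redtri (array([ 591.0329617 , -141.09479247,    6.68856606]), [0.97, 0.97])
[ 211.2243736  -561.42315367  230.93154986]
```

Careful with the scale: shifts go in shares of 1000 mm and turns go in shares of 45 degrees. That gives: 336 mm / 1000 = 0.336, -332 mm / 1000 = -0.332, -34 degrees / 45 = -0.7556.

>>> move_tool --motion '{"plan": [[0, 0, -0.0889, 0.042, -0.042, 0.003, 85], [0, 0, -0.1778, 0.084, -0.083, 0.007, 85], [0, 0, -0.2889, 0.126, -0.125, 0.01, 85], [0, 0, -0.3778, 0.168, -0.166, 0.014, 85], [0, 0, -0.4667, 0.21, -0.208, 0.017, 85], [0, 0, -0.5556, 0.252, -0.249, 0.021, 85], [0, 0, -0.6444, 0.294, -0.291, 0.024, 85], [0, 0, -0.7556, 0.336, -0.332, 0.028, 85]]}' --clamp_n 30

```text
time: 1.3
tool_pos: [409.5, -130.8, 203.6]
tcp_rot: [179.9, -0.0, 54.8]
ft_force: [0.6, -0.4, 1.0]
finger_gap: 85.1
grip_force: 0.0
```

```bash
python3 - <<'E'
from h import *
w=optics.snapshot("wrist"); cv2.imwrite("pics/w1.png",w["pixels"]); print(w["fx"],w["cx"],w["cy"],np.round(w["pose"],3).tolist()); q=r.sense(); print(q["tool_pos"],q["tcp_rot"],q["joint_pos"])
E
```

```text
325.19226210127806 275.86531683131767 205.1822623830369 [[0.817, 0.545, 0.188, 458.464], [-0.577, 0.772, 0.269, -61.557], [0.002, -0.328, 0.945, 346.033], [0.0, 0.0, 0.0, 1.0]]
[ 411.45302266 -124.4651511   202.944997  ] [-179.9631237    -0.24906305   55.26821988] [-23.88625363 -19.20546737 113.0865668    0.25213439  86.10829165
  10.82835701]
```

View pics/w1.png

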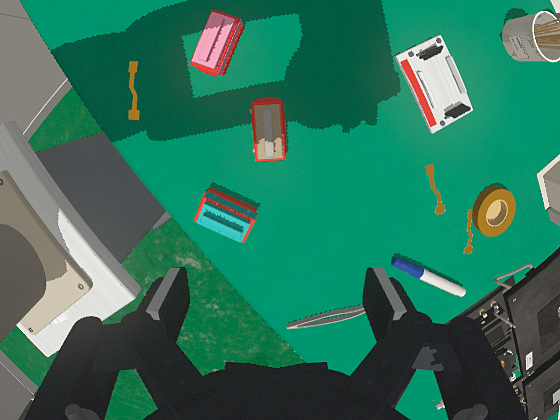

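The wrist view shows the red tip at (268,130), the pink one at (217,43), the turquoise one at (226,213) and the empty red nest at (434,83), with its red plate toward the left. I'll settle, measure here, move over the tip and measure again.

```bash
cat > wm.py <<'E'
from h import *
import sys,pickle
def meas(tipc,nestc):
    w=optics.snapshot("wrist"); im=w["pixels"]; c=cv2.cvtColor(im,cv2.COLOR_BGR2HSV); out={"w":w}
    H,Sx,V=c[...,0].astype(int),c[...,1],c[...,2]
    red=((H<8)|(H>172))&(Sx>150)&(V>60)
    plate=((H<35)|(H>95)|(Sx<60))
    def near(m,p,amin):
        R=rects(m,amin); return min(R,key=lambda v:abs(cv2.pointPolygonTest(v[2],tuple(map(float,p)),True)) if cv2.pointPolygonTest(v[2],tuple(map(float,p)),True)<0 else 0)
    if tipc:
        blade=(Sx<45)&(V>95)
        a,q,k=near(blade,tipc,30); out["blade"]=np.array(q[0]); out["bbox"]=cv2.boxPoints(q); print("blade",a,np.round(q[0],1),np.round(q[1],1))
    if nestc:
        a,q,k=near(plate,nestc,200); out["plate"]=k[:,0,:].astype(float); print("plate",a,np.round(q[0],1),np.round(q[1],1))
    return out
def rectfit(out,z):
    P=np.array([plane(fray(out["w"],p),z)[:2] for p in out["plate"]],np.float32)
    q=cv2.minAreaRect(P); B=cv2.boxPoints(q); e=B[1]-B[0]; f=B[2]-B[1]; l=e if np.hypot(*e)>np.hypot(*f) else f
    return np.array(q[0]).round(1),np.round(q[1],1),round(float(np.degrees(np.arctan2(l[1],l[0]))%180),1)
E
```

>>> move_tool --motion '{"plan": [[0, 0, 0, 0, 0, 0, 85], [0, 0, 0, 0, 0, 0, 85], [0, 0, 0, 0, 0, 0, 85]]}'

```text
time: 1.72
tool_pos: [408.5, -133.8, 203.4]
tcp_rot: [180.0, 0.0, 54.5]
ft_force: [-0.7, -0.0, -0.6]
finger_gap: 85.1
grip_force: 0.0
```

```bash
python3 - <<'E'
from wm import *
o=meas((267,135),(434,80)); pickle.dump(o,open("A.pkl","wb"))
q=r.sense(); print(q["tool_pos"],q["tcp_rot"])
print("bladez50",plane(fray(o["w"],o["blade"]),50)); print("nest z8",rectfit(o,8))
E
```

```text
blade 366.5 [266.8 129.5] [47.4  9. ]
plate 4221.5 [434.8  79.9] [86.9 52.1]
[ 408.51727809 -133.79441387  203.37380364] [1.79989716e+02 6.10761604e-03 5.44571382e+01]
bladez50 [434.03654268 -84.77543425  50.        ]
nest z8 (array([ 618.5, -143.8]), array([96.4, 67.3]), 85.4)
```

>>> move_tool --motion '{"plan": [[0, 0, -0.0222, 0.014, -0.002, 0.01, 85], [0, 0, -0.0444, 0.028, -0.005, 0.02, 85], [0, 0, -0.0889, 0.042, -0.008, 0.03, 85], [0, 0, -0.0889, 0.054, -0.01, 0.04, 85], [0, 0, -0.0889, 0.054, -0.01, 0.04, 85], [0, 0, -0.0889, 0.054, -0.01, 0.04, 85], [0, 0, -0.0889, 0.054, -0.01, 0.04, 85]]}'

```text
time: 2.65
tool_pos: [432.2, -83.1, 163.8]
tcp_rot: [179.9, -0.0, 58.6]
ft_force: [-0.2, -0.0, 0.3]
finger_gap: 84.9
grip_force: 0.0
```

```bash
python3 - <<'E'
from wm import *
w=optics.snapshot("wrist"); cv2.imwrite("pics/w2.png",w["pixels"]); q=r.sense(); print(q["tool_pos"],q["tcp_rot"])
E
```

```text
[432.19104741 -83.14438351 163.79087333] [ 1.79949980e+02 -4.81836832e-03  5.85829885e+01]
```

View pics/w2.png

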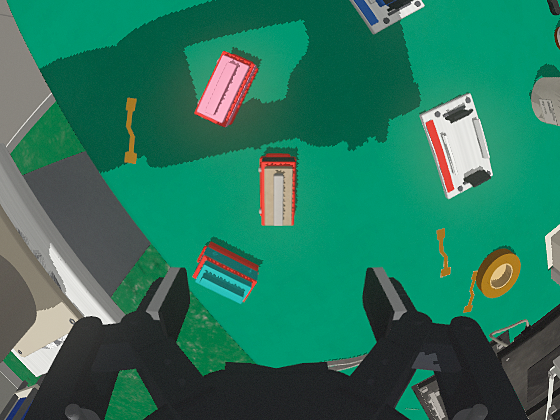

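The wrist view above the tip shows the blade at (279,198), upright in the image, so the yaw is right. The red nest is at (459,148). Now I'll triangulate A against B.

```bash
python3 - <<'E'
from wm import *
A=pickle.load(open("A.pkl","rb")); o=meas((279,198),(460,148)); pickle.dump(o,open("B.pkl","wb"))
print("tri blade",tri(fray(A["w"],A["blade"]),fray(o["w"],o["blade"])))
for k in(A,o):
    b=np.array([plane(fray(k["w"],p),50)[:2] for p in k["bbox"]]); e=[b[1]-b[0],b[2]-b[1]]; l=max(e,key=np.linalg.norm)
    print("blade z50",plane(fray(k["w"],k["blade"]),50).round(1),[np.linalg.norm(v).round(1) for v in e],np.degrees(np.arctan2(l[1],l[0]))%180)
    print("nest",rectfit(k,8),rectfit(k,0))
for name,z in(("A",A),("B",o)):
    M=cv2.moments(z["plate"].astype(np.float32).reshape(-1,1,2)); z["c"]=(M["m10"]/M["m00"],M["m01"]/M["m00"])
print("tri nest",tri(fray(A["w"],A["c"]),fray(o["w"],o["c"])))
t=optics.snapshot("top"); s=optics.snapshot("scene")
print("all4 blade",tri(fray(A["w"],A["blade"]),fray(o["w"],o["blade"]),ray(t,(328.2,224.6)),ray(s,(219.9,200.8))))
E
```

```text
blade 444.5 [278. 199.] [52. 10.]
plate 4698.5 [458.2 145.4] [94.9 56.5]
tri blade (array([433.54966983, -85.31996455,  42.55736906]), [0.12, 0.12])
blade z50 [434.  -84.8  50. ] [np.float64(8.1), np.float64(43.6)] 58.38584011710675
nest (array([ 618.5, -143.8]), array([96.4, 67.3]), 85.4) (array([ 622.3, -145.6]), array([98.6, 68.9]), 85.4)
blade z50 [434.9 -83.3  50. ] [np.float64(8.1), np.float64(45.5)] 59.01602421939114
nest (array([ 618.5, -144. ]), array([99.2, 67.8]), 85.1) (array([ 622.3, -147.6]), array([101.9,  69.6]), 85.1)
tri nest (array([ 620.80236087, -144.32717754,   -1.41955504]), [0.06, 0.06])
all4 blade (array([433.22358165, -84.04417591,  47.48869137]), [1.09, 1.23, 1.94, 1.0])
```

To row units: 155 mm / 1000 = 0.155, 153 mm / 1000 = 0.153.

>>> move_tool --motion '{"plan": [[0, 0, 0, 0, 0.0023, 0.025, 85], [0, 0, 0, 0, 0.0023, 0.055, 85], [0, 0, 0, 0, 0.0023, 0.085, 85], [0, 0, 0, 0, 0.0023, 0.11, 85], [0, 0, 0, 0, 0.0023, 0.13, 85], [0, 0, 0, 0, 0.0023, 0.145, 85], [0, 0, 0, 0, 0.0023, 0.153, 85], [0, 0, 0, 0, 0.0023, 0.155, 85]]}' --clamp_n 60

```text
time: 3.85
tool_pos: [433.9, -84.0, 8.2]
tcp_rot: [-180.0, 0.0, 58.6]
ft_force: [0.3, 0.8, 1.0]
finger_gap: 85.1
grip_force: 0.0
```

>>> move_tool --motion '{"plan": [[0, 0, 0, 0, 0, 0, 70], [0, 0, 0, 0, 0, 0, 55], [0, 0, 0, 0, 0, 0, 45], [0, 0, 0, 0, 0, 0, 38], [0, 0, 0, 0, 0, 0, 32], [0, 0, 0, 0, 0, 0, 20], [0, 0, 0, 0, 0, 0, 20], [0, 0, 0, 0, 0, 0, 20]]}' --clamp_n 60

```text
time: 4.85
tool_pos: [434.5, -84.1, 9.0]
tcp_rot: [180.0, -0.0, 58.6]
ft_force: [-1.6, 0.1, 6.9]
finger_gap: 28.6
grip_force: 92.8
```

>>> move_tool --motion '{"plan": [[0, 0, 0, 0, 0, 0, 20], [0, 0, 0, 0, 0, 0, 20], [0, 0, 0, 0, 0, 0, 20]]}'

```text
time: 5.22
tool_pos: [434.5, -84.1, 9.0]
tcp_rot: [179.9, -0.0, 58.6]
ft_force: [-1.7, 0.1, 7.9]
finger_gap: 28.5
grip_force: 92.8
```

```bash
python3 - <<'E'
from wm import *
w=optics.snapshot("wrist"); cv2.imwrite("pics/w3.png",w["pixels"]); q=r.sense(); print(q["tool_pos"],q["tcp_rot"],q["ft_force"],q["finger_gap"],q["grip_force"])
E
```

```text
[434.47250293 -84.12138756   9.04552479] [ 1.79947334e+02 -7.30304776e-03  5.86167305e+01] [-2.9767767  -0.21586235  7.14636268] 29.12084987624199 92.82690569758415
```

View pics/w3.png

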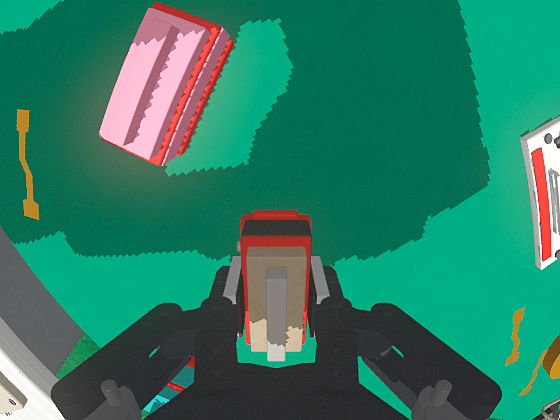

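The tip is held: blade at (277,315) between the fingers. The 7 N upward force suggests the fingertips sit on the shoe ledge, where they would meet the rail tops when seated, so I'll regrip 3 mm higher.

To row units: -3 mm / 1000 = -0.003.

>>> move_tool --motion '{"plan": [[0, 0, 0, 0, 0, 0, 45], [0, 0, 0, 0, 0, 0, 45], [0, 0, 0, 0, 0, -0.003, 45], [0, 0, 0, 0, 0, -0.003, 35], [0, 0, 0, 0, 0, -0.003, 20], [0, 0, 0, 0, 0, -0.003, 20], [0, 0, 0, 0, 0, -0.003, 20], [0, 0, 0, 0, 0, -0.003, 20]]}' --clamp_n 60

```text
time: 6.28
tool_pos: [434.3, -84.0, 11.7]
tcp_rot: [180.0, -0.0, 58.6]
ft_force: [-0.8, -0.1, 6.1]
finger_gap: 28.7
grip_force: 60.2
```

>>> move_tool --motion '{"plan": [[0, 0, 0, 0, 0, 0, 20], [0, 0, 0, 0, 0, 0, 20]]}'

```text
time: 6.52
tool_pos: [434.3, -84.0, 11.7]
tcp_rot: [180.0, -0.0, 58.6]
ft_force: [-0.0, 0.3, 6.1]
finger_gap: 28.6
grip_force: 60.1
```

>>> move_tool --motion '{"plan": [[0, 0, 0, 0, 0, -0.01, 20], [0, 0, 0, 0, 0, -0.03, 20], [0, 0, 0, 0, 0, -0.06, 20], [0, 0, 0, 0, 0, -0.085, 20], [0, 0, 0, 0, 0, -0.095, 20], [0, 0, 0, 0, 0, -0.095, 20]]}'

```text
time: 7.28
tool_pos: [434.2, -84.0, 106.6]
tcp_rot: [179.9, -0.0, 58.6]
ft_force: [0.1, -0.4, -2.9]
finger_gap: 28.5
grip_force: 59.4
```

To row units: 236 mm / 1000 = 0.236, 212 mm / 1000 = 0.212, -26.7 degrees / 45 = -0.5933.

>>> move_tool --motion '{"plan": [[0, 0, -0.0889, -0.008, 0.036, -0.008, 20], [0, 0, -0.2, -0.018, 0.08, -0.016, 20], [0, 0, -0.3111, -0.029, 0.126, -0.024, 20], [0, 0, -0.4222, -0.039, 0.172, -0.03, 20], [0, 0, -0.5333, -0.048, 0.212, -0.035, 20], [0, 0, -0.5933, -0.054, 0.236, -0.035, 20], [0, 0, -0.5933, -0.054, 0.236, -0.035, 20], [0, 0, -0.5933, -0.054, 0.236, -0.035, 20]]}'

```text
time: 8.28
tool_pos: [606.2, -252.1, 139.4]
tcp_rot: [-179.8, -0.1, 85.3]
ft_force: [-0.5, -0.2, -1.5]
finger_gap: 28.7
grip_force: 59.7
```

>>> move_tool --motion '{"plan": [[0, 0, 0, 0, 0, 0, 20], [0, 0, 0, 0, 0, 0, 20]]}'

```text
time: 8.52
tool_pos: [607.0, -252.3, 141.4]
tcp_rot: [-180.0, -0.0, 85.3]
ft_force: [-0.9, 0.6, -1.0]
finger_gap: 28.6
grip_force: 59.7
```

```bash
python3 - <<'E'
from wm import *
w=optics.snapshot("wrist"); cv2.imwrite("pics/w4.png",w["pixels"]); pickle.dump(w,open("W4.pkl","wb")); q=r.sense(); print(q["tool_pos"],q["tcp_rot"])
E
```

```text
[ 607.11195252 -252.46516967  141.50626997] [1.79991398e+02 1.34083426e-03 8.53294117e+01]
```

View pics/w4.png

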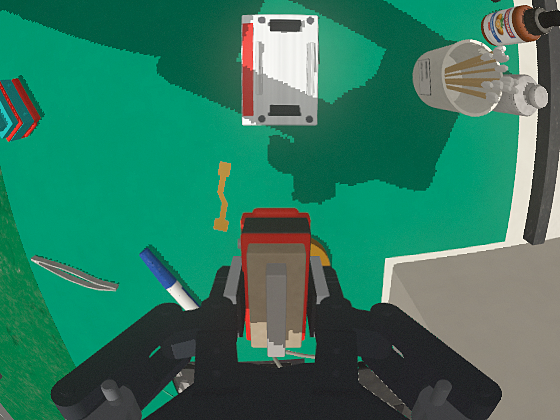

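The held tip's blade is at (276,310), straight in the hand. The red nest at (280,70) is empty, with its red plate on the left (-x). I'll measure the nest and the in-hand tip here and from 50 mm farther on.

```bash
cat > nm.py <<'E'
from wm import *
def nest(w,box):
    x,y,X,Y=box; c=cv2.cvtColor(w["pixels"],cv2.COLOR_BGR2HSV)[y:Y,x:X]; H,S,V=[c[...,i].astype(int) for i in range(3)]
    m=((H<35)|(H>95)|(S<60)); a,q,k=max(rects(m,300),key=lambda v:v[0]); pl=k[:,0,:]+[x,y]
    o={"w":w,"plate":pl.astype(float)}; r8=rectfit(o,8); print("plate z8",r8)
    bl=[v for v in rects((V<70)&(S<90),60)]; bl=sorted(bl,key=lambda v:-v[0])[:2]
    cl=[np.array(v[1][0])+[x,y] for v in bl]; print("clips px",np.round(cl,1).tolist(),[v[0] for v in bl])
    rd=max(rects(((H<8)|(H>172))&(S>150),30),key=lambda v:v[0]); rc=np.array(rd[1][0])+[x,y]
    M=cv2.moments(pl.astype(np.float32).reshape(-1,1,2)); return dict(w=w,clips=sorted(cl,key=lambda p:p[1]),red=rc,c=(M["m10"]/M["m00"],M["m01"]/M["m00"]))
def held(w,tcp,box=(255,255,300,360)):
    x,y,X,Y=box; c=cv2.cvtColor(w["pixels"],cv2.COLOR_BGR2HSV)[y:Y,x:X]
    a,q,k=max(rects((c[...,1]<45)&(c[...,2]>95),30),key=lambda v:v[0]); B=cv2.boxPoints(q)+[x,y]
    P=np.array([plane(fray(w,p),tcp[2]-11.7+50)[:2] for p in B]); e=[P[1]-P[0],P[2]-P[1]]; l=max(e,key=np.linalg.norm)
    print("blade held",P.mean(0).round(1),"rel tcp",(P.mean(0)-tcp[:2]).round(2),[np.linalg.norm(v).round(1) for v in e],(np.degrees(np.arctan2(l[1],l[0]))%180).round(1))
E
python3 - <<'E'
from nm import *
w=pickle.load(open("W4.pkl","rb")); o=nest(w,(225,5,340,140)); pickle.dump(o,open("N1.pkl","wb")); held(w,r.sense()["tool_pos"])
print("red z8",plane(fray(w,o["red"]),8).round(1),"clips z20",[plane(fray(w,p),20).round(1).tolist() for p in o["clips"]])
E
```

```text
plate z8 (array([ 619.2, -144.6]), array([96., 64.]), 85.1)
clips px [[284.0, 110.0]] [282.5]
blade held [ 607.5 -251.3] rel tcp [0.36 1.18] [np.float64(7.3), np.float64(50.3)] 86.3
red z8 [ 592.8 -142.6    8. ] clips z20 [[619.9, -179.5, 20.0]]
```

>>> move_tool --motion '{"plan": [[0, 0, 0, 0.015, 0, 0, 20], [0, 0, 0, 0.035, 0, 0, 20], [0, 0, 0, 0.05, 0, 0, 20], [0, 0, 0, 0.05, 0, 0, 20], [0, 0, 0, 0.05, 0, 0, 20], [0, 0, 0, 0.05, 0, 0, 20]]}'

```text
time: 9.32
tool_pos: [611.3, -203.6, 141.3]
tcp_rot: [180.0, 0.0, 85.3]
ft_force: [0.9, 0.3, -1.8]
finger_gap: 28.5
grip_force: 59.7
```

```bash
python3 - <<'E'
from nm import *
w=optics.snapshot("wrist"); q=r.sense(); print(q["tool_pos"],q["tcp_rot"])
o=nest(w,(215,70,345,230)); held(w,q["tool_pos"]); p=pickle.load(open("N1.pkl","rb"))
print("red z8",plane(fray(w,o["red"]),8).round(1),"clips z20",[plane(fray(w,v),20).round(1).tolist() for v in o["clips"]])
f=lambda a,b:tri(fray(p["w"],a),fray(w,b))
print("c",f(p["c"],o["c"]),"red",f(p["red"],o["red"]))
for a,b in zip(p["clips"],o["clips"]): print("clip",f(a,b))
E
```

```text
[ 611.28691048 -203.69025933  141.28401683] [-1.79999920e+02  1.08728557e-02  8.52755257e+01]
plate z8 (array([ 619.1, -144.1]), array([95.5, 64. ]), 85.2)
clips px [[276.0, 223.5], [283.5, 169.5]] [689.0, 287.5]
blade held [ 611.9 -201.7] rel tcp [0.58 2.01] [np.float64(48.3), np.float64(7.3)] 84.4
red z8 [ 592.8 -141.8    8. ] clips z20 [[620.1, -179.9, 20.0], [610.0, -227.6, 20.0]]
c (array([ 619.16614954, -144.16773478,   -2.75901567]), [0.01, 0.01]) red (array([ 592.46203315, -142.1621789 ,    3.60913412]), [0.02, 0.02])
clip (array([ 619.99849734, -179.39683539,   22.06169934]), [0.12, 0.12])
```

To row units: 96 mm / 1000 = 0.096, 2.5 mm / 1000 = 0.0025.

>>> move_tool --motion '{"plan": [[0, 0, 0, 0.02, 0.001, 0, 20], [0, 0, 0, 0.045, 0.002, 0, 20], [0, 0, 0, 0.06, 0.0025, 0.015, 20], [0, 0, 0, 0.06, 0.0025, 0.045, 20], [0, 0, 0, 0.06, 0.0025, 0.075, 20], [0, 0, 0, 0.06, 0.0025, 0.092, 20], [0, 0, 0, 0.06, 0.0025, 0.096, 20], [0, 0, 0, 0.06, 0.0025, 0.096, 20]]}'

```text
time: 10.38
tool_pos: [619.2, -143.6, 45.8]
tcp_rot: [180.0, 0.0, 85.3]
ft_force: [0.0, 0.7, -1.6]
finger_gap: 28.6
grip_force: 59.7
```

>>> move_tool --motion '{"plan": [[0, 0, 0, 0, 0, 0, 20], [0, 0, 0, 0, 0, 0, 20], [0, 0, 0, 0, 0, 0, 20]]}'

```text
time: 10.75
tool_pos: [619.1, -143.6, 46.0]
tcp_rot: [179.9, 0.0, 85.3]
ft_force: [0.1, 0.4, -1.0]
finger_gap: 28.4
grip_force: 59.7
```

```bash
python3 - <<'E'
from nm import *
w=optics.snapshot("wrist"); t=optics.snapshot("top"); s=optics.snapshot("scene"); pickle.dump((w,t,s),open("H.pkl","wb"))
a=cv2.resize(w["pixels"][180:390,180:380],(571,600),interpolation=cv2.INTER_CUBIC)
b=cv2.resize(s["pixels"][255:330,160:240],(229,215),interpolation=cv2.INTER_CUBIC); c=cv2.resize(t["pixels"][110:170,315:380],(229,211),interpolation=cv2.INTER_CUBIC)
col=np.zeros((600,229,3),np.uint8); col[:215]=b; col[220:431]=c
cv2.imwrite("pics/w5.png",np.hstack([a,col])); q=r.sense(); print(q["tool_pos"],q["tcp_rot"],q["ft_force"])
E
```

```text
[ 618.85436342 -143.53372162   45.47442267] [1.79985775e+02 1.91128249e-03 8.53112219e+01] [-1.06334449  0.26601874 -0.18277855]
```

View pics/w5.png

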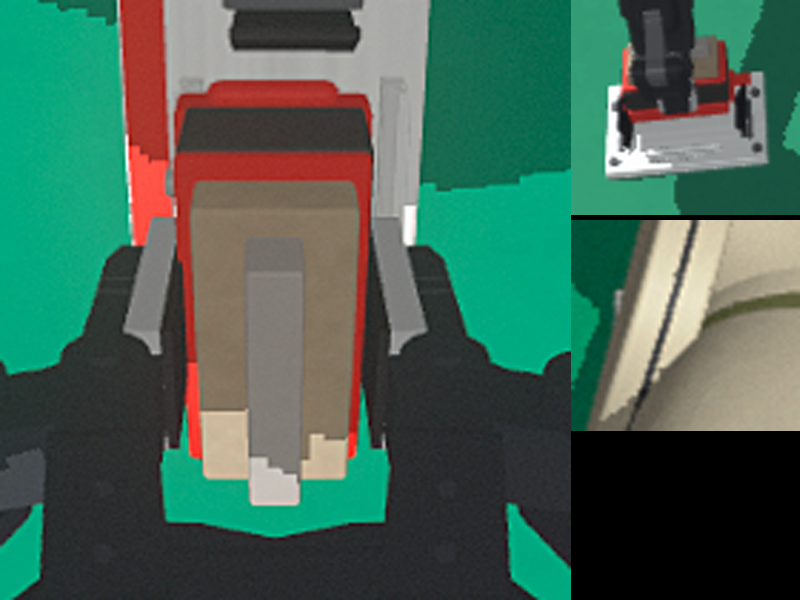

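The crop shows the tip straight in the hand, centred at column 274. The nest's clip (centre column 295) and rails (180–405, centre 292) sit about 3.5 mm to the right of it, although the plate outline is centred. So the seat is not at the plate's middle, and I'll measure clips and rails instead.

```bash
python3 - <<'E'
from nm import *
ex=np.array([.9966,-.082]); ey=np.array([.082,.9966]); c0=np.array([619.1,-144.2])
def show(tag,w,box,vmax=75,amin=60):
    x,y,X,Y=box; c=cv2.cvtColor(w["pixels"],cv2.COLOR_BGR2HSV)[y:Y,x:X]; H,S,V=[c[...,i].astype(int) for i in range(3)]
    for a,q,k in rects((V<vmax)&(S<110),amin):
        P=np.array([plane(fray(w,p+[x,y]),25)[:2]-c0 for p in k[:,0,:].astype(float)]); n=np.c_[P@ex,P@ey]
        print(tag,a,"px",np.round(np.array(q[0])+[x,y],1),"nest x",n[:,0].min().round(1),n[:,0].max().round(1),"y",n[:,1].min().round(1),n[:,1].max().round(1))
w4=pickle.load(open("W4.pkl","rb")); show("w4",w4,(262,12,312,40),90,40); show("w4",w4,(262,95,312,122),90,40)
o=pickle.load(open("H.pkl","rb"))[0]; show("hover",o,(255,180,312,199),75,40)
# rail profile across nest x in w4 at z18: brightness along nest-y=0 line
w=w4; P=np.linalg.inv(np.array(w["pose"])); g=cv2.cvtColor(w["pixels"],cv2.COLOR_BGR2GRAY)
def proj(p):
    v=P[:3,:3]@p+P[:3,3]; v=np.array([v[0],-v[1],-v[2]]); t=np.arctan2(np.hypot(v[0],v[1]),v[2]); u=v[:2]/np.hypot(v[0],v[1])*t*w["fx"]; return u+[w["cx"],w["cy"]]
for yy in(-15,-10,0,10,15):
    print(yy,[(round(float(nx)),int(cv2.getRectSubPix(g,(1,1),tuple(map(float,proj(np.r_[c0+ex*nx+ey*yy,14]))))[0,0])) for nx in np.arange(-26,33,1.5)])
E
```

```text
w4 301.5 px [284.5  25.5] nest x -8.2 15.8 y 28.8 38.2
w4 294.0 px [284. 110.] nest x -9.0 16.2 y -38.9 -30.8
hover 554.0 px [283. 190.] nest x -7.4 15.7 y 33.1 40.7
-15 [(-26, 92), (-24, 94), (-23, 94), (-22, 143), (-20, 165), (-18, 157), (-17, 149), (-16, 144), (-14, 144), (-12, 167), (-11, 166), (-10, 167), (-8, 168), (-6, 167), (-5, 168), (-4, 166), (-2, 164), (0, 163), (1, 164), (2, 163), (4, 162), (6, 163), (7, 191), (8, 210), (10, 248), (12, 244), (13, 244), (14, 246), (16, 243), (18, 240), (19, 242), (20, 245), (22, 206), (24, 200), (25, 215), (26, 219), (28, 216), (30, 245), (31, 162), (32, 119)]
-10 [(-26, 94), (-24, 95), (-23, 93), (-22, 142), (-20, 166), (-18, 157), (-17, 148), (-16, 146), (-14, 142), (-12, 169), (-11, 167), (-10, 167), (-8, 167), (-6, 166), (-5, 183), (-4, 189), (-2, 183), (0, 246), (1, 248), (2, 243), (4, 239), (6, 241), (7, 243), (8, 245), (10, 241), (12, 239), (13, 243), (14, 246), (16, 244), (18, 241), (19, 242), (20, 245), (22, 212), (24, 201), (25, 204), (26, 219), (28, 233), (30, 245), (31, 175), (32, 121)]
0 [(-26, 102), (-24, 106), (-23, 134), (
[... 605 characters left out ...]
243), (0, 238), (1, 241), (2, 240), (4, 239), (6, 241), (7, 243), (8, 246), (10, 242), (12, 239), (13, 242), (14, 246), (16, 244), (18, 241), (19, 243), (20, 246), (22, 210), (24, 203), (25, 205), (26, 222), (28, 186), (30, 229), (31, 142), (32, 111)]
15 [(-26, 135), (-24, 135), (-23, 130), (-22, 225), (-20, 235), (-18, 233), (-17, 201), (-16, 163), (-14, 158), (-12, 229), (-11, 246), (-10, 245), (-8, 247), (-6, 245), (-5, 245), (-4, 244), (-2, 243), (0, 238), (1, 241), (2, 239), (4, 239), (6, 242), (7, 244), (8, 245), (10, 241), (12, 239), (13, 242), (14, 246), (16, 243), (18, 240), (19, 242), (20, 246), (22, 209), (24, 202), (25, 205), (26, 224), (28, 150), (30, 237), (31, 151), (32, 116)]
```

Both clips (nest x +3.8, +3.6) and the rails (+4.0) put the seat about 3.8 mm to +x of the plate outline's middle. I'll shift over by that much and go down carefully.

Careful with the scale: shifts go in shares of 1000 mm and turns go in shares of 45 degrees. That gives: 14 mm / 1000 = 0.014, 12 mm / 1000 = 0.012.

>>> move_tool --motion '{"plan": [[0, 0, 0, -0.0007, 0.0037, 0, 20], [0, 0, 0, -0.0007, 0.0037, 0, 20], [0, 0, 0, -0.0007, 0.0037, 0.006, 20], [0, 0, 0, -0.0007, 0.0037, 0.012, 20], [0, 0, 0, -0.0007, 0.0037, 0.014, 20], [0, 0, 0, -0.0007, 0.0037, 0.014, 20], [0, 0, 0, -0.0007, 0.0037, 0.014, 20]]}'

```text
time: 11.78
tool_pos: [622.6, -144.5, 31.5]
tcp_rot: [180.0, 0.0, 85.3]
ft_force: [-0.1, 0.3, -1.5]
finger_gap: 28.1
grip_force: 59.7
```

```bash
python3 - <<'E'
from nm import *
w=optics.snapshot("wrist")
cv2.imwrite("pics/w6.png",cv2.resize(w["pixels"][150:390,160:400],(600,600),interpolation=cv2.INTER_CUBIC)); q=r.sense(); print(q["tool_pos"],q["tcp_rot"],q["ft_force"],q["wrist_torque"])
E
```

```text
[ 622.59210164 -144.5600324    31.55690449] [1.79976374e+02 7.27268647e-03 8.53152010e+01] [-0.44161864  1.25127315 -0.97076478] [ 0.04783146 -0.03607413 -0.03170233]
```

View pics/w6.png

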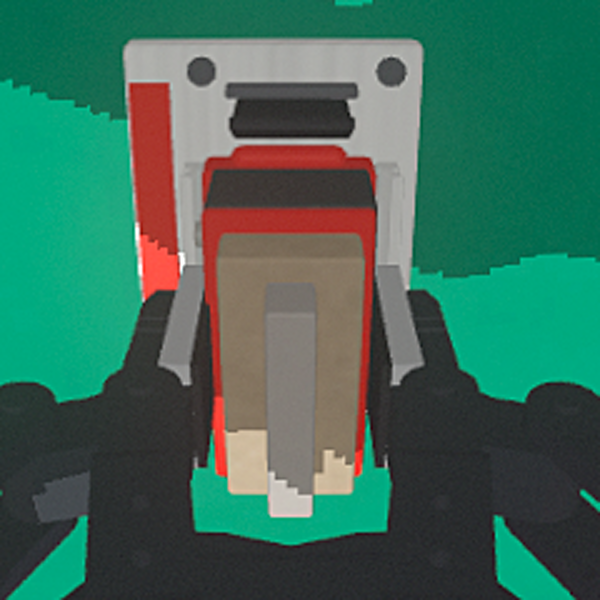

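The tip (columns 204–376, centre 290) now lines up with the clip (centre 292) and the rails (184–405, centre 294). Pressing down in small steps.

To row units: 4 mm / 1000 = 0.004, 3 mm / 1000 = 0.003.

>>> move_tool --motion '{"plan": [[0, 0, 0, 0, 0.0004, 0.001, 20], [0, 0, 0, 0, 0.0004, 0.002, 20], [0, 0, 0, 0, 0.0004, 0.003, 20], [0, 0, 0, 0, 0.0004, 0.004, 20], [0, 0, 0, 0, 0.0004, 0.004, 20]]}'

```text
time: 12.45
tool_pos: [623.0, -144.5, 27.4]
tcp_rot: [180.0, -0.0, 85.3]
ft_force: [0.5, 1.8, 0.5]
finger_gap: 28.4
grip_force: 59.9
```

>>> move_tool --motion '{"plan": [[0, 0, 0, 0, 0, 0.001, 20], [0, 0, 0, 0, 0, 0.002, 20], [0, 0, 0, 0, 0, 0.002, 20]]}'

```text
time: 12.82
tool_pos: [623.3, -144.7, 25.9]
tcp_rot: [179.9, 0.0, 85.3]
ft_force: [0.0, 0.6, 4.6]
finger_gap: 28.6
grip_force: 60.5
```

>>> move_tool --motion '{"plan": [[0, 0, 0, 0, 0, 0.001, 20], [0, 0, 0, 0, 0, 0.002, 20], [0, 0, 0, 0, 0, 0.002, 20]]}'

```text
time: 13.2
tool_pos: [622.4, -144.4, 22.6]
tcp_rot: [-180.0, -0.0, 85.3]
ft_force: [0.5, 1.2, -2.2]
finger_gap: 28.3
grip_force: 59.7
```

The force rose and then dropped at about 3–4 mm above the seat, so it has snapped. Next, down to the seat.

To row units: 2 mm / 1000 = 0.002, 1 mm / 1000 = 0.001.

>>> move_tool --motion '{"plan": [[0, 0, 0, 0, 0, 0.001, 20], [0, 0, 0, 0, 0, 0.002, 20], [0, 0, 0, 0, 0, 0.002, 20]]}'

```text
time: 13.58
tool_pos: [622.2, -144.5, 20.7]
tcp_rot: [-179.9, -0.0, 85.3]
ft_force: [-0.4, 0.1, -4.1]
finger_gap: 28.6
grip_force: 59.5
```

>>> move_tool --motion '{"plan": [[0, 0, 0, 0, 0, 0.001, 20], [0, 0, 0, 0, 0, 0.0015, 20], [0, 0, 0, 0, 0, 0.0015, 20]]}'

```text
time: 13.95
tool_pos: [623.0, -144.6, 19.9]
tcp_rot: [180.0, 0.0, 85.3]
ft_force: [0.5, -0.3, -1.7]
finger_gap: 28.7
grip_force: 59.6
```

To row units: 1 mm / 1000 = 0.001.

>>> move_tool --motion '{"plan": [[0, 0, 0, 0, 0, 0.001, 20], [0, 0, 0, 0, 0, 0.001, 20], [0, 0, 0, 0, 0, 0.001, 20]]}'

```text
time: 14.32
tool_pos: [623.1, -144.6, 19.7]
tcp_rot: [180.0, 0.0, 85.3]
ft_force: [-3.3, 1.5, 5.4]
finger_gap: 28.6
grip_force: 60.5
```

>>> move_tool --motion '{"plan": [[0, 0, 0, 0, 0, 0.0005, 20], [0, 0, 0, 0, 0, 0.0005, 20], [0, 0, 0, 0, 0, 0.0005, 20]]}'

```text
time: 14.7
tool_pos: [623.0, -144.6, 19.7]
tcp_rot: [180.0, 0.0, 85.3]
ft_force: [-5.9, 2.3, 9.3]
finger_gap: 28.4
grip_force: 61.0
```

To row units: -0.4 mm / 1000 = -0.0004, 0.1 mm / 1000 = 0.0001.

>>> move_tool --motion '{"plan": [[0, 0, 0, 0, -0.0004, 0.0001, 20], [0, 0, 0, 0, -0.0004, 0.0001, 20], [0, 0, 0, 0, -0.0004, 0.0001, 20]]}'

```text
time: 15.08
tool_pos: [623.0, -144.6, 19.7]
tcp_rot: [179.9, 0.0, 85.3]
ft_force: [-3.7, 2.9, 8.5]
finger_gap: 28.5
grip_force: 60.8
```

>>> move_tool --motion '{"plan": [[0, 0, 0, 0, 0, 0, 20], [0, 0, 0, 0, 0, 0, 20], [0, 0, 0, 0, 0, 0, 20], [0, 0, 0, 0, 0, 0, 20]]}'

```text
time: 15.58
tool_pos: [623.0, -144.6, 19.7]
tcp_rot: [179.9, 0.0, 85.3]
ft_force: [-3.2, 1.2, 8.6]
finger_gap: 28.4
grip_force: 60.8
```

```bash
python3 - <<'E'
from nm import *
F=[]
for i in range(4):
    w=optics.snapshot("wrist"); q=r.sense(); F.append(np.r_[q["ft_force"],q["tool_pos"],q["grip_force"]])
print(np.round(F,1)); cv2.imwrite("pics/w7.png",cv2.resize(w["pixels"][150:390,160:400],(600,600),interpolation=cv2.INTER_CUBIC))
E
```

```text
[[  -3.1    2.2    7.5  623.  -144.6   19.7   60.8]
 [  -3.2    2.     7.   623.  -144.6   19.7   60.8]
 [  -4.2    1.4    8.   623.  -144.6   19.7   60.8]
 [  -4.     1.4    9.3  623.  -144.6   19.7   60.8]]
```

View pics/w7.png

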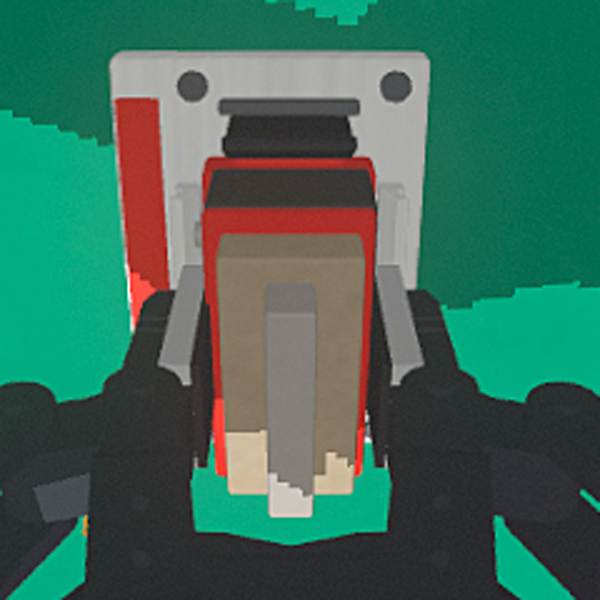

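The bead has disappeared under the upright clip at (290,130), and the tip is seated at TCP z 19.7, as predicted. Adding a touch more push, then handing in.

To row units: 0.2 mm / 1000 = 0.0002.

>>> move_tool --motion '{"plan": [[0, 0, 0, 0, 0, 0.0002, 20], [0, 0, 0, 0, 0, 0.0002, 20], [0, 0, 0, 0, 0, 0.0002, 20], [0, 0, 0, 0, 0, 0.0002, 20]]}'

```text
time: 16.27
tool_pos: [623.1, -144.6, 19.7]
tcp_rot: [179.9, 0.0, 85.3]
ft_force: [-5.0, 1.6, 9.5]
finger_gap: 28.3
grip_force: 61.0
```

```bash
python3 -c "
from bench import r,workorder
q=r.sense(); print(q['ft_force'],q['tool_pos'],q['grip_force']); print(workorder.hand_in())"
```

```text
[-4.96578219  1.64156739  9.50377595] [ 623.05454641 -144.5924675    19.71265478] 61.04316830635071
the job is handed in; nothing more can be done
None
```

I put the red tip in the red nest, where it snapped in and seated, and handed the job in at about 16 s while still pressing it down with roughly 10 N; the hand-in returned no verdict.

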